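# Hang the bench gauge on its hook, dial outward

### The job

Hang the handled dial gauge by its handle on the stand's hook with the dial facing outward, the way the hook points (regrasp if your wrist cannot turn that far), lowering it until the hook takes its weight before you let go. Then slide it back along the hook until its back is flush on the upright rest plate, press it there steadily with 6 to 10 N for about a second, and leave it hanging. It is delicate: never knock, drop or push it against the stand with more than 30 N or tip it over, and leave the other things where they are.

Things in the scene. Friction and masses are not known exactly. Their poses are not given: they have to be found in the camera images.
- gauge: Loose grey gauge, a flat-backed slab 32 mm thick (x), 154 mm tall, 0.2-0.45 kg, standing on the bench turned any way. Origin: underside centre; z up; x points out of the face with the round white dial, -x out of the plain back. Case 64 mm wide (y), 76 mm tall, carrying handle above. Stands by itself, so it can be set down and regrasped.
- handle (a point): Centre of the gauge handle's top bar, 136 mm above the underside. Bar: 56 mm wide (y), 32 thick (x), 118 to 154 mm height; grip it from above, either way. Below it a window 36 mm wide, 42 tall (76 to 118 mm height), open through along x, between two 10 mm legs. Fingers across the thickness must stay above 120 mm height to clear the hook.
- dial (a point): Centre of the dial, on the gauge's marked face: 16 mm out along the gauge's x from its origin axis, 38 mm above its underside.
- stand: Fixed hook stand, under 175 mm tall. Origin: on the bench, straight under the front face of its rest plate; z up; x points outward, the way the hook points. Base plate 12 mm thick, x -95 to 75, y -55 to 55 mm. Clamp block behind the plate (x -37 to -11, y -17 to 17 mm) tops out 6 mm above the hook bar's centre line. A gauge hung flush has its origin at x = 16 mm, 29 to 45 mm above the bench.
- bar (a point): Nominal point on the hook bar's centre line: x 30, y 0, 150 mm above the bench in the stand's frame. The hook is a level 10 mm round bar along x, passing over the rest plate, with an upturned tip at x 44 to 54 mm, 13 mm above the centre line. Its clamp may sit up to 8 mm higher or lower than this point tells: not measured, so find it by feel. It does not give.
- rest: The stand's rigid upright aluminium rest plate, 70 mm wide (y), 6 mm thick, from 56 to 134 mm above the bench. Origin: middle of its front face (x = 0 of the stand), 95 mm above the bench; its x points outward like the stand's.
- flask: Bystander: glass conical flask, 80 mm across, 96 mm tall, origin under its centre.
- reagent: Bystander: brown glass jar, 54 mm across, 100 mm tall, origin under its centre.
- vials: Bystander: white block of vials, 85 x 45 x 50 mm, origin under its centre.
- carton: Bystander: green box 60 x 90 x 50 mm, origin under its centre.
- timer: Bystander: flat white timer 50 x 60 x 24 mm, origin under its centre.
- beaker: Bystander: open glass beaker, 68 mm across, 85 mm tall, origin under its centre.
- driver: Bystander: screwdriver 170 mm long lying on the bench.
Mind the look-alikes: they are no part of the job. Of the things that look like the stand, take the one that is farthest to the robot's right at the start.

How it is judged:
By the outcome, as a careful person would: the job done as asked, in the order asked, and still so for the second after the job is handed in, with the robot touching nothing.
It also fails if it takes over 69 s, if anything falls off the work surface, if the arm or the gripper's body presses on something with over 40 N, if the wrist force passes 120 N, or if a joint passes its speed limit or range.

### The arm

A 7-joint arm with a two-finger parallel gripper is mounted at the origin on the work surface. World frame = base frame: x ahead of the robot, y to its left, z up, the work surface at z = 0. Lengths are in mm, angles in rad, forces in N, time in s.
With the tool pointing down it reaches from about 425 to 875 mm from the base axis. Payload 8.4 kg.
Tool frame: the origin (TCP) lies between the finger pads; the fingertips stand 17 mm ahead of it and the grasp point (between the pads) lies 2 mm behind it; z points along the fingers, y is the line along which they close (so a half turn about z gives the same grasp; the last joint's range is limited). The gripper opens to 85 mm and grips with 20 to 120 N. Pads are 22 mm wide; open, the fingers measure 114 mm over their backs; the gripper's body (76 mm by 85 mm) begins 54 mm behind the grasp point. The pads swing forward as they close: fully open they stand 13 mm farther back than shut.
Start: joints at [1.119, 0.333, 0.04, 1.465, -0.013, 1.343, -0.059], TCP at [224.569, -609.946, 248.308] pointing down, gripper open.
Joint ranges: [-2.58, 2.58], [-0.38, 2.09], [-1.3, 1.39], [0.25, 2.4], [-1.5, 4.64], [0.08, 2.09], [-2.65, 2.65]. Speed limits (rad/s): [2.22, 2.22, 2.79, 2.79, 3.14, 3.14, 3.14].

### API

Orientations are given as a unit quaternion [w, x, y, z].
In Python, from cell import arm gives the robot as it stands. The module is installed in compiled form; this text tells all that it offers.
- The arm moves only by the tool send_rows, never from a script. Its argument "rows" is a list that holds one entry, the list of rows, each a list of 7 numbers: the shift along the tool's x, y, z in mm, then the turn, a rotation vector about the tool's x, y, z in degrees, then the closure, from -1 (fully open) to 1 (shut), so that 0 is half open. A call has 1 to 8 rows; each row shifts and turns the commanded pose from where the row before left it, along the tool's axes as they then stand; what a row does not reach is not made up. A row lasts 1/8 s, in which the tool goes at most 62.5 mm and 10.7 degrees, less where a joint would pass 70% of its speed; a pose out of reach is approached as far as the arm can. A call with a gripper value outside its range is refused whole. The fingers move at their own pace and stop on an object; "newtons" is the grip in N (left out, the last holds). Time passes only in rows, so rows that do not move let the fingers close. It gives the time, the measured TCP pose, the force, the opening and the grip force at its end, in the units of the state.
- arm.sense(): the state, without advancing time (a new reading comes with each control period).
- arm.grab_frame(name): name is "scene" or "top"; returns (picture, depth): 400x640x3 uint8, blue, green, red; 400x640 float32, mm along the optical axis (not along the pixel's ray), 0 where there is no reading.
- arm.calibration(name): a dict with "fx", "fy", "cx", "cy" (pixels), "extrinsics" (4x4, takes a point from world to camera coordinates). Camera axes: x right, y down, z forward; pixel columns grow to the right and rows downward; lengths in mm; the calibration is good to about 2 mm. A picture is of the moment at which its call begins. calibration takes no time and is no camera call.
- arm.job_done(): hands the job in; it is judged then, once.
Trained networks look in the newest picture that a camera, given by its name, has taken for a name from the list of things; names that differ only in an ending like _2 or _b are one class to them, and where a whole thing is asked for, a point or a joint stands for the part that bears it (a point fixed in the world has none). Each returns a list of dicts, best first, with "conf" (0 to 1); they miss things now and then, are a little off and sometimes report something else, mostly with a low value. They report only what shows in the picture. A call takes as long as a camera call. They do not tell look-alikes from the thing itself.
- arm.look_for(query, camera): "xyz" ([x, y, z] in mm, in world coordinates, good to about 4 mm: the middle of the surface that is visible of it).
- arm.cut_out(query, camera): "region" (400x640 bool, what is visible of it).
- arm.spot_point(query, camera): "xyz" ([x, y, z] in mm, in world coordinates, good to about 4 mm: a listed point, or the origin of a listed thing).
The state is a dict: "time_s": time; "joint_positions": joint angles; "joint_velocities": joint speeds; "tau": joint torques, N m; "eef_pos": TCP position; "orientation": TCP orientation; "wrist_force": force on the tool from outside, world axes, zero at the start; "moment": the same for the moment, N m; "grip_width": finger opening in mm; "gripper_force": force on a finger pad.
Only numpy, scipy, OpenCV 4.12 (cv2) and the standard library are available. Lean on these libraries where they do the work, as an engineer would, in place of code of your own. Each camera call takes 0.05 s, during which the arm holds its last target. There are 200 camera calls.

## Working session

There is one attempt and no reset: what is moved stays moved. The work goes in short steps, Python scripts to look and compute and a tool call to move; the robot and the scene stay as the last step left them, time stands still between calls to the robot, and variables do not carry over. Pictures are saved under pics/ and viewed, at most 10 in all, crops included, and the job is handed in when it is done.

Besides the shell and the picture viewer there is one more tool, called after "Emit:" in YAML: its name, and indented under it one key for each argument. send_rows: Moves the arm, as the interface text tells. Its arguments: {"type":"object","properties":{"rows":{"type":"array","items":{"type":"array","items":{"type":"array","items":{"type":"number"}}}},"newtons":{"type":"number"}},"required":["rows"]}

```bash
mkdir -p pics
cat > h.py <<'E'
import numpy as np, cv2
from cell import arm
def world(name,depth,mask=None):
    c=arm.calibration(name);E=np.array(c["extrinsics"])
    v,u=np.indices(depth.shape)
    P=np.stack([(u-c["cx"])/c["fx"]*depth,(v-c["cy"])/c["fy"]*depth,depth],-1)
    return (P-E[:3,3])@E[:3,:3]
def pix(name,p):
    c=arm.calibration(name);E=np.array(c["extrinsics"]);q=E[:3,:3]@np.array(p)+E[:3,3]
    return [round(c["fx"]*q[0]/q[2]+c["cx"]),round(c["fy"]*q[1]/q[2]+c["cy"])]
E
python3 - <<'E'
from h import *
s=arm.sense();print({k:np.round(v,3) for k,v in s.items()})
for n in("scene","top"):
    p,d=arm.grab_frame(n);cv2.imwrite(f"pics/{n}0.png",p);np.save(f"{n}.npy",d)
    for q in("gauge","stand","dial","handle","bar","rest"):
        for r in arm.spot_point(q,n): print(n,q,np.round(r["xyz"]),round(r["conf"],2),pix(n,r["xyz"]))
E
```

```text
{'time_s': np.float64(0.0), 'joint_positions': array([ 1.119,  0.334,  0.04 ,  1.466, -0.013,  1.343, -0.058]), 'joint_velocities': array([-0.   , -0.002,  0.   , -0.002,  0.001,  0.001,  0.   ]), 'tau': array([ 2.0000e-03, -6.5854e+01,  1.3660e+00, -4.0555e+01,  1.7000e-02,
        1.3000e-02,  0.0000e+00]), 'eef_pos': array([ 224.409, -609.599,  247.425]), 'orientation': array([-0.001,  0.984,  0.175, -0.   ]), 'wrist_force': array([-0.867,  0.508, -0.326]), 'moment': array([-0.035,  0.012, -0.017]), 'gripper_force': np.float64(0.0), 'grip_width': np.float64(85.12)}
scene gauge [ 491. -234.    3.] 0.6 [217, 297]
scene stand [475. 173.   3.] 0.93 [321, 213]
scene stand [494. 587.   0.] 0.69 [406, 155]
scene stand [232. 270.  -1.] 0.68 [287, 165]
scene stand [503. 179. 154.] 0.68 [329, 177]
scene dial [ 507. -230.   38.] 0.84 [221, 290]
scene handle [ 492. -234.  133.] 0.75 [210, 263]
scene bar [506. 178. 156.] 0.96 [330, 177]
scene bar [264. 275. 158.] 0.89 [293, 129]
scene bar [521. 590. 150.] 0.61 [418, 122]
scene rest [235. 271.  95.] 0.85 [287, 142]
scene rest [478. 172.  96.] 0.56 [321, 190]
scene rest [497. 585.  97.] 0.47 [409, 133]
top gauge [ 493. -238.   -0.] 0.82 [448, 206]
top stand [479. 172.   2.] 0.83 [302, 215]
top stand [238. 267.  -1.] 0.79 [269, 303]
top stand [499. 584.   0.] 0.76 [155, 211]
top dial [ 492. -236.  138.] 0.7 [463, 202]
top dial [ 505. -223.   40.] 0.62 [447, 200]
top dial [ 491. -239.    3.] 0.57 [449, 207]
top handle [ 493. -234.  140.] 0.63 [462, 201]
top bar [526. 590. 149.] 0.83 [132, 195]
top bar [503. 185. 150.] 0.72 [295, 201]
top bar [265. 278. 147.] 0.63 [259, 299]
top rest [494. 585.  94.] 0.53 [142, 210]
top rest [235. 268.  96.] 0.44 [265, 308]
top rest [475. 173.  94.] 0.41 [301, 214]
```

View pics/scene0.png

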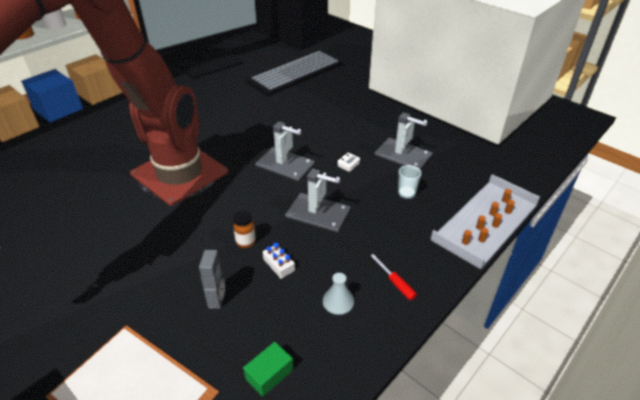

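View pics/top0.png

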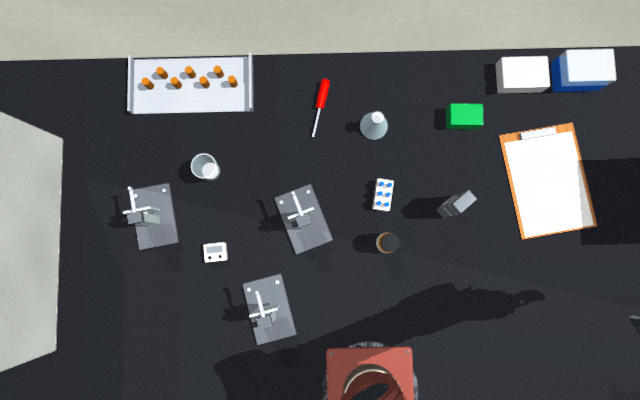

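Three stand-like things (scene px): A (321,213), B (287,165) and C (406,155), at world y of about 172, 268 and 585. A has the smallest y, so it is farthest to the robot's right and is the one meant. I'll confirm it in a crop and measure the yaws from depth.

Run:
```python
from h import *
out=[]
for n in("scene","top"):
    p,d=arm.grab_frame(n);W=world(n,d)
    E=np.array(arm.calibration(n)["extrinsics"]);print(n,"cam",np.round(-E[:3,:3].T@E[:3,3]),arm.calibration(n)["fx"])
    for q,c in(("gauge",(492,-236)),("stand",(477,172))):
        near=(np.hypot(W[...,0]-c[0],W[...,1]-c[1])<130)&(d>0)
        P=W[near]
        bands=[(8,18)] if q=="stand" else []
        bands+=[(60,130),(138,175)] if q=="stand" else [(10,70),(125,165)]
        for a,b in bands:
            Q=P[(P[:,2]>a)&(P[:,2]<b)]
            if q=="gauge": Q=Q[np.hypot(Q[:,0]-c[0],Q[:,1]-c[1])<60]
            if len(Q)<8: print(q,a,b,len(Q));continue
            r=cv2.minAreaRect(Q[:,:2].astype(np.float32))
            u,sv,vt=np.linalg.svd(Q[:,:2]-Q[:,:2].mean(0))
            print(n,q,(a,b),len(Q),"rect",np.round(r[0]),np.round(r[1]),round(r[2],1),"pca deg",np.round(np.degrees(np.arctan2(vt[0,1],vt[0,0])),1),"mean",np.round(Q.mean(0),1),"zmax",round(Q[:,2].max()))
        u,v=pix(n,(*c,80));out.append(cv2.resize(p[max(v-60,0):v+60,max(u-60,0):u+60],(380,290) if 0 else (290,290),interpolation=cv2.INTER_CUBIC))
cv2.imwrite("pics/crop1.png",np.vstack([np.hstack(out[:2]),np.hstack(out[2:])]))
```

```text
scene cam [1215. -636. 1044.] 499.73853808709185
scene gauge (10, 70) 330 rect [ 507. -234.] [29. 71.] 12.7 pca deg -74.6 mean [ 511.  -246.3   41.7] zmax 70
scene gauge (125, 165) 400 rect [ 495. -236.] [33. 59.] 37.1 pca deg 123.2 mean [ 500.4 -240.5  148.2] zmax 159
scene stand (8, 18) 1248 rect [482. 150.] [183. 179.] 29.2 pca deg 24.3 mean [477.3 164.4  12.8] zmax 18
scene stand (60, 130) 315 rect [463. 167.] [38. 76.] 19.7 pca deg -86.6 mean [471.8 160.7  96.1] zmax 130
scene stand (138, 175) 215 rect [485. 169.] [52. 91.] 88.8 pca deg 19.7 mean [475.4 169.7 149.9] zmax 162
top cam [ 383.  129. 1322.] 473.2318191574513
top gauge (10, 70) 121 rect [ 496. -222.] [28. 68.] 66.8 pca deg 152.8 mean [ 486.1 -216.    44.2] zmax 70
top gauge (125, 165) 342 rect [ 491. -234.] [32. 57.] 38.3 pca deg 129.8 mean [ 490.2 -231.7  150.8] zmax 159
top stand (8, 18) 1806 rect [461. 184.] [169. 138.] 20.2 pca deg -160.0 mean [463.6 168.8  12.1] zmax 18
top stand (60, 130) 52 rect [459. 168.] [35. 67.] 22.1 pca deg -70.3 mean [465.3 170.7  98.2] zmax 130
top stand (138, 175) 282 rect [482. 182.] [90. 53.] 20.1 pca deg -164.9 mean [468.1 174.1 150.6] zmax 161
```

View pics/crop1.png

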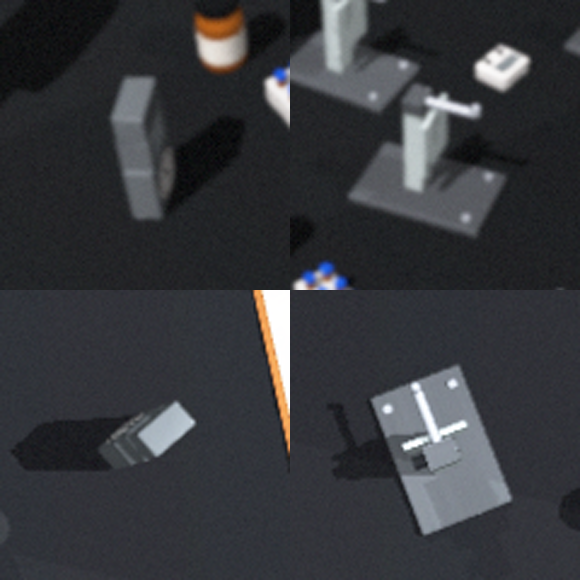

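The crop confirms it. Stand A is at scene crop (430,170) and top crop (430,440), with its hook pointing up-left (yaw about 20°) and stand B behind it. The gauge stands with its dial toward +x/+y (yaw about 38°), so no regrasp is needed. I'll refine both fits and plan the moves.

```bash
cat > m.py <<'E'
from h import *
from scipy.spatial.transform import Rotation as R
def fit():
    p,d=arm.grab_frame("top");W=world("top",d)
    c=np.array([477,172.5]);a=np.radians(20);ax=np.array([np.cos(a),np.sin(a)]);ay=np.array([-ax[1],ax[0]])
    P=W[d>0];X=(P[:,:2]-c)@ax;Y=(P[:,:2]-c)@ay
    return P,X,Y
def delta(target,yaw_y=None):
    "target TCP xyz, tool y world yaw(deg); prints shift in present tool axes and turn"
    s=arm.sense();q=s["orientation"];Rm=R.from_quat([*q[1:],q[0]]).as_matrix()
    print("tcp",np.round(s["eef_pos"],1),"tooly",round(np.degrees(np.arctan2(Rm[1,1],Rm[0,1])),2),"tilt",np.round(Rm[:,2],4))
    print("shift",np.round(Rm.T@(np.array(target)-s["eef_pos"]),1))
    if yaw_y is not None:
        b=np.radians(yaw_y);y=np.array([np.cos(b),np.sin(b),0]);z=np.array([0,0,-1.])
        T=np.stack([np.cross(y,z),y,z],1)
        print("turn deg",np.round(np.degrees(R.from_matrix(Rm.T@T).as_rotvec()),2))
E
python3 - <<'E'
from m import *
P,X,Y=fit();Z=P[:,2]
m=(Z>6)&(Z<17)&(X>-110)&(X<90)&(abs(Y)<70);r=cv2.minAreaRect(np.c_[X,Y][m].astype(np.float32));print("base in stand est",np.round(r[0],1),np.round(r[1],1),r[2])
m=(Z>138)&(Z<175)&(X>5)&(X<65)&(abs(Y)<25)
k=np.polyfit(X[m],Y[m],1);print("bar y fit",k,m.sum())
for lo,hi in((5,15),(15,25),(25,35),(35,42),(42,50),(50,60)):
    mm=m&(X>=lo)&(X<hi)&(abs(Y-np.polyval(k,X))<4);print(lo,mm.sum(),np.round([Y[mm].mean(),np.median(Z[mm]),Z[mm].max()],1) if mm.any() else "")
print("xmax",np.round(np.sort(X[m])[-5:],1))
m=(Z>115)&(Z<142)&(abs(X)<25)&(abs(Y)<50);print("plate",m.sum(),np.percentile(X[m],[2,50,98]),np.percentile(Y[m],[2,98]))
m=(Z>140)&(X>-45)&(X<0)&(abs(Y)<30);print("block",np.percentile(X[m],[2,98]),np.percentile(Y[m],[2,98]),np.median(Z[m]))
# gauge
g=np.array([492.5,-235]);m=(Z>145)&(np.hypot(*(P[:,:2]-g).T)<50);r=cv2.minAreaRect(P[m,:2].astype(np.float32));print("gauge top",r,np.median(Z[m]))
for n in("top","scene"):
  for q in("reagent","vials","flask","beaker"):
    for t in arm.spot_point(q,n)[:1]: print(n,q,np.round(t["xyz"]))
delta((492.5,-235,247.5),38)
E
```

```text
base in stand est [-13.7   2.6] [189.5 128.9] 0.39827287197113037
bar y fit [3.71108312e-04 1.79706518e+00] 78
5 13 [  2.2 150.2 155.8]
15 12 [  1.4 149.7 156.1]
25 14 [  1.9 149.6 152.8]
35 8 [  1.4 150.  153.1]
42 12 [  2.  155.3 162.7]
50 3 [  1.7 158.4 162.3]
xmax [48.9 49.  50.3 50.7 53.1]
plate 70 [-6.63121604 -4.03843605 -0.53108653] [-32.06184395  35.03897305]
block [-37.02727901  -2.23038391] [-14.13277067  28.39412071] 150.90878005789529
gauge top ((490.7480773925781, -234.234130859375), (32.326683044433594, 56.929420471191406), 38.83652114868164) 153.53228508903413
top reagent [393. -54.  -0.]
top vials [530. -53.   4.]
top flask [724. -40.   3.]
top beaker [610. 430.   4.]
scene reagent [393. -60.  -0.]
scene vials [530. -52.   2.]
scene flask [724. -36.   2.]
scene beaker [613. 428.   2.]
tcp [ 224.6 -609.9  248.3] tooly -69.79 tilt [ 0.  0. -1.]
shift [ 381.  -259.3    0.8]
turn deg [  -0.     -0.   -107.79]
```

Emit:
send_rows:
  rows:
    - [[47.5, -32.5, 2, 0, 0, 0, -1], [47.5, -32.5, 2, 0, 0, 0, -1], [47.5, -32.5, 2, 0, 0, 0, -1], [47.5, -32.5, 2, 0, 0, 0, -1], [47.5, -32.5, 2, 0, 0, 0, -1], [47.5, -32.5, 2, 0, 0, 0, -1], [47.5, -32.5, 2, 0, 0, 0, -1], [47.5, -32.5, 2, 0, 0, 0, -1]]
  newtons: 40

```text
time_s: 2.25
eef_pos: [492.2, -233.1, 232.6]
orientation: [0.0, 0.985, 0.175, 0.0]
wrist_force: [0.6, -0.4, 0.3]
grip_width: 85.5
gripper_force: 0.0
```

Emit:
send_rows:
  rows:
    - [[0, 0, 0, 0, 0, -10.5, -1], [0, 0, 0, 0, 0, -10.5, -1], [0, 0, 0, 0, 0, -10.5, -1], [0, 0, 0, 0, 0, -10.5, -1], [0, 0, 0, 0, 0, -10.5, -1], [0, 0, 0, 0, 0, -10.5, -1], [0, 0, 0, 0, 0, -10.5, -1], [0, 0, 0, 0, 0, -10.5, -1]]

```text
time_s: 3.25
eef_pos: [491.3, -234.7, 232.4]
orientation: [0.0, 0.612, 0.791, 0.0]
wrist_force: [0.2, 0.3, -0.2]
grip_width: 85.2
gripper_force: 0.0
```

Emit:
send_rows:
  rows:
    - [[0, 0, 0, 0, 0, -10.5, -1], [0, 0, 0, 0, 0, -10.5, -1], [0, 0, 0, 0, 0, -3.3, -1], [0, 0, 0, 0, 0, 0, -1]]

```text
time_s: 3.75
eef_pos: [491.3, -234.7, 232.4]
orientation: [0.0, 0.435, 0.901, 0.0]
wrist_force: [0.4, 0.7, 0.4]
grip_width: 85.6
gripper_force: 0.0
```

Run:
```python
from m import *
delta((491.5,-234.5,140),38.5);print(arm.sense()["joint_positions"])
```

```text
tcp [ 491.3 -234.7  232.4] tooly 38.47 tilt [ 1.e-04 -0.e+00 -1.e+00]
shift [ 0.1  0.3 92.4]
turn deg [ 0.    0.   -0.03]
[ 0.74204366  0.15665318 -0.41755232  1.72742007  0.06624474  1.27134805
  0.98096367]
```

Emit:
send_rows:
  rows:
    - [[0, 0, 25, 0, 0, 0, -1], [0, 0, 25, 0, 0, 0, -1], [0, 0, 20, 0, 0, 0, -1], [0, 0, 14, 0, 0, 0, -1], [0, 0, 8, 0, 0, 0, -1], [0, 0, 0, 0, 0, 0, -1], [0, 0, 0, 0, 0, 0, -0.3], [0, 0, 0, 0, 0, 0, -0.1]]

```text
time_s: 4.75
eef_pos: [491.7, -234.8, 141.0]
orientation: [0.001, 0.434, 0.901, -0.0]
wrist_force: [0.7, -0.3, -0.3]
grip_width: 51.3
gripper_force: 0.0
```

Emit:
send_rows:
  rows:
    - [[0, 0, 0, 0, 0, 0, 0.1], [0, 0, 0, 0, 0, 0, 0.2], [0, 0, 0, 0, 0, 0, 0.3], [0, 0, 0, 0, 0, 0, 1], [0, 0, 0, 0, 0, 0, 1], [0, 0, 0, 0, 0, 0, 1], [0, 0, 0, 0, 0, 0, 1], [0, 0, 0, 0, 0, 0, 1]]
  newtons: 50

```text
time_s: 5.75
eef_pos: [491.4, -234.8, 140.6]
orientation: [0.0, 0.434, 0.901, -0.0]
wrist_force: [-0.9, 0.0, 5.1]
grip_width: 31.1
gripper_force: 50.7
```

Run:
```python
from m import *
s=arm.sense();print({k:np.round(s[k],2) for k in("time_s","wrist_force","moment","grip_width","gripper_force")})
delta((491.5,-234.5,275),20)
```

```text
{'time_s': np.float64(5.75), 'wrist_force': array([-0.85,  0.04,  5.1 ]), 'moment': array([-0.11,  0.43, -0.05]), 'grip_width': np.float64(31.11), 'gripper_force': np.float64(50.66)}
tcp [ 491.4 -234.8  140.6] tooly 38.51 tilt [ 3.e-04 -3.e-04 -1.e+00]
shift [   0.2    0.3 -134.4]
turn deg [1.000e-02 2.000e-02 1.851e+01]
```

Emit:
send_rows:
  rows:
    - [[0, 0, -10, 0, 0, 0, 1], [0, 0, -20, 0, 0, 0, 1], [0, 0, -30, 0, 0, 0, 1], [0, 0, -35, 0, 0, 5, 1], [0, 0, -28, 0, 0, 6, 1], [0, 0, -12, 0, 0, 5, 1], [0, 0, 0, 0, 0, 2.5, 1], [0, 0, 0, 0, 0, 0, 1]]

```text
time_s: 6.75
eef_pos: [491.2, -234.3, 275.3]
orientation: [-0.0, 0.573, 0.819, 0.0]
wrist_force: [0.4, -0.1, -3.0]
grip_width: 31.7
gripper_force: 50.0
```

Run:
```python
from m import *
s=arm.sense();print({k:np.round(s[k],2) for k in("time_s","wrist_force","moment","grip_width","gripper_force")})
delta((565,206.5,275),20)
```

```text
{'time_s': np.float64(6.75), 'wrist_force': array([ 0.35, -0.1 , -2.99]), 'moment': array([-0.01, -0.02,  0.02]), 'grip_width': np.float64(31.72), 'gripper_force': np.float64(50.03)}
tcp [ 491.2 -234.3  275.3] tooly 20.05 tilt [-5.e-04  5.e-04 -1.e+00]
shift [388.8 220.5   0.4]
turn deg [-0.02 -0.03  0.05]
```

Emit:
send_rows:
  rows:
    - [[15, 8.5, 0, 0, 0, 0, 1], [30, 17, 0, 0, 0, 0, 1], [40, 22.7, 0, 0, 0, 0, 1], [40, 22.7, 0, 0, 0, 0, 1], [40, 22.7, 0, 0, 0, 0, 1], [40, 22.7, 0, 0, 0, 0, 1], [40, 22.7, 0, 0, 0, 0, 1], [40, 22.7, 0, 0, 0, 0, 1]]

```text
time_s: 7.75
eef_pos: [545.2, 91.3, 275.3]
orientation: [-0.0, 0.573, 0.82, 0.0]
wrist_force: [0.2, -0.0, -2.9]
grip_width: 31.0
gripper_force: 50.0
```

Emit:
send_rows:
  rows:
    - [[40, 22.7, 0, 0, 0, 0, 1], [35, 19.8, 0, 0, 0, 0, 1], [20, 11.4, 0, 0, 0, 0, 1], [8.8, 4.9, 0, 0, 0, 0, 1], [0, 0, 0, 0, 0, 0, 1], [0, 0, 0, 0, 0, 0, 1]]

```text
time_s: 8.5
eef_pos: [565.6, 204.9, 275.3]
orientation: [0.0, 0.574, 0.819, -0.0]
wrist_force: [0.4, 0.9, -2.2]
grip_width: 31.3
gripper_force: 50.1
```

Run:
```python
from m import *
s=arm.sense();print({k:np.round(s[k],2) for k in("time_s","wrist_force","moment","grip_width")})
delta((565,206.5,197),20)
p,d=arm.grab_frame("scene");W=world("scene",d);c=np.array([475.7,174.]);a=np.radians(20);ax=np.array([np.cos(a),np.sin(a)]);ay=np.array([-ax[1],ax[0]])
P=W[d>0];X=(P[:,:2]-c)@ax;Y=(P[:,:2]-c)@ay;Z=P[:,2]
m=(X>60)&(X<140)&(abs(Y)<45)&(Z>125)&(Z<215);Q=np.c_[X,Y,Z][m];print("gauge low z",np.percentile(Q[:,2],[0,1,5]));print("case y",np.percentile(Q[:,1],[1,50,99]),"x",np.percentile(Q[:,0],[1,50,99]))
m=(X>8)&(X<42)&(abs(Y)<12)&(Z>138);print("bar scene: y,z",np.median(Y[m]),np.percentile(Z[m],[5,50,95]),m.sum())
m=(X>=42)&(X<62)&(abs(Y)<12)&(Z>138);print("tip",np.percentile(X[m],[2,98]),np.median(Y[m]),np.percentile(Z[m],[5,50,95]),m.sum())
u,v=pix("scene",(530,190,170));cv2.imwrite("pics/c2.png",cv2.resize(p[v-75:v+75,u-75:u+75],(600,600),interpolation=cv2.INTER_CUBIC))
```

```text
{'time_s': np.float64(8.5), 'wrist_force': array([ 0.36,  0.91, -2.23]), 'moment': array([-0.  , -0.02, -0.02]), 'grip_width': np.float64(31.3)}
tcp [565.6 204.9 275.3] tooly 19.94 tilt [-1.e-04 -7.e-04 -1.e+00]
shift [ 1.8  0.1 78.3]
turn deg [-0.02  0.04 -0.06]
gauge low z [133.74279695 138.05554073 142.497092  ]
case y [-39.58249526 -32.94906944  23.42013576] x [ 80.30113381 105.5186349  113.97474253]
bar scene: y,z -4.221548285755965 [145.4011542  152.69083948 361.84262925] 67
tip [42.43274343 60.61241062] -4.729368972738527 [149.44516936 327.89715406 365.78202168] 139
```

View pics/c2.png

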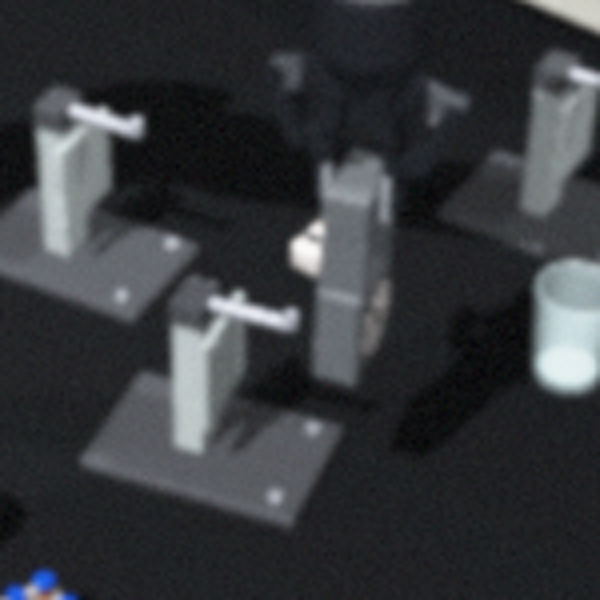

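The view shows the gauge held in front of the hook tip (295,320), with its dial on the outward side (375,310). I'll lower it to window height.

Emit:
send_rows:
  rows:
    - [[1.8, 0, 15, 0, 0, 0, 1], [0, 0, 20, 0, 0, 0, 1], [0, 0, 20, 0, 0, 0, 1], [0, 0, 15, 0, 0, 0, 1], [0, 0, 8.5, 0, 0, 0, 1], [0, 0, 0, 0, 0, 0, 1], [0, 0, 0, 0, 0, 0, 1], [0, 0, 0, 0, 0, 0, 1]]

```text
time_s: 9.55
eef_pos: [565.2, 208.0, 197.6]
orientation: [0.0, 0.574, 0.819, 0.0]
wrist_force: [0.3, -1.1, -2.0]
grip_width: 31.6
gripper_force: 49.9
```

Run:
```python
from m import *
f=[]
for i in range(6):
    p,d=arm.grab_frame("top" if i else "scene");f.append(arm.sense()["wrist_force"])
    if i==0: ps=p
print("F",np.mean(f,0).round(2),np.std(f,0).round(2))
W=world("top",d);c=np.array([475.7,174.]);a=np.radians(20);ax=np.array([np.cos(a),np.sin(a)])
t=c+ax*23;delta((*t,196.6),20)
```

```text
F [-0.1   0.04 -2.49] [0.24 0.39 0.54]
tcp [564.9 207.8 197. ] tooly 20.01 tilt [ 2.e-04  0.e+00 -1.e+00]
shift [ -1.2 -72.4   0.3]
turn deg [0.01 0.   0.01]
```

Emit:
send_rows:
  rows:
    - [[-0.6, -8, 0, 0, 0, 0, 1], [-0.4, -8, 0, 0, 0, 0, 1], [0, -5, 0, 0, 0, 0, 1], [0, -4, 0, 0, 0, 0, 1], [0, -4, 0, 0, 0, 0, 1], [0, -4, 0, 0, 0, 0, 1], [0, -4, 0, 0, 0, 0, 1], [0, 0, 0, 0, 0, 0, 1]]

```text
time_s: 10.85
eef_pos: [530.2, 194.1, 196.8]
orientation: [0.0, 0.573, 0.819, -0.0]
wrist_force: [-0.1, 0.2, -2.6]
grip_width: 31.5
gripper_force: 50.2
```

Run:
```python
from m import *
s=arm.sense();print(s["wrist_force"].round(2),s["moment"].round(3))
p,d=arm.grab_frame("scene");u,v=pix("scene",(510,185,150));cv2.imwrite("pics/c3.png",cv2.resize(p[v-50:v+50,u-50:u+50],(600,600),interpolation=cv2.INTER_CUBIC))
```

```text
[-0.13  0.25 -2.59] [0.007 0.005 0.016]
```

View pics/c3.png

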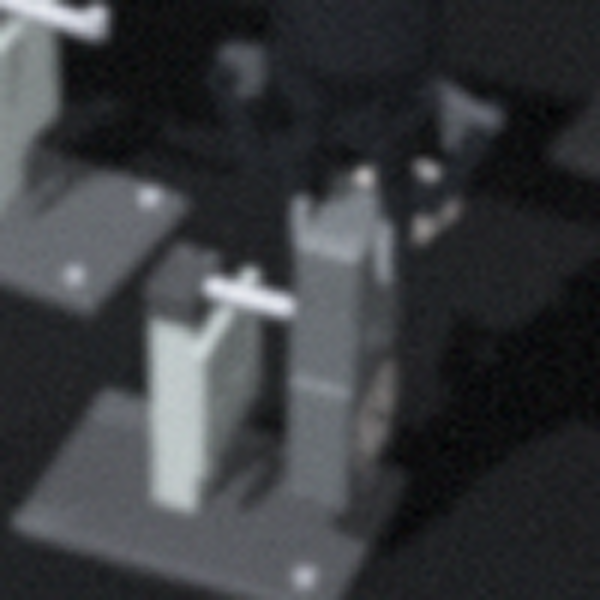

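The hook tip has disappeared into the window at (295,305) with no contact force. I'll continue to x≈23.

Emit:
send_rows:
  rows:
    - [[0, -6, 0, 0, 0, 0, 1], [0, -6, 0, 0, 0, 0, 1], [0, -6, 0, 0, 0, 0, 1], [0, -6, 0, 0, 0, 0, 1], [0, -5, 0, 0, 0, 0, 1], [0, -4, 0, 0, 0, 0, 1], [0, -2, 0, 0, 0, 0, 1], [0, 0, 0, 0, 0, 0, 1]]

```text
time_s: 11.9
eef_pos: [497.6, 182.2, 196.9]
orientation: [0.0, 0.574, 0.819, 0.0]
wrist_force: [-0.4, 0.4, -1.7]
grip_width: 31.2
gripper_force: 50.1
```

```bash
cat >> m.py <<'E'
c=np.array([475.7,174.]);a=np.radians(20);ax=np.array([np.cos(a),np.sin(a)])
def rep(n=5):
    f=[];e=[]
    for i in range(n):
        if i: arm.grab_frame("top")
        s=arm.sense();w=s["wrist_force"];f.append([w[:2]@ax,w[:2]@[-ax[1],ax[0]],w[2],*s["moment"]]);e.append(s["eef_pos"])
    e=np.mean(e,0);d=e[:2]-c
    print("t",round(s["time_s"],2),"stand F",np.mean(f,0).round(2),"x",round(d@ax,2),"y",round(d@[-ax[1],ax[0]],2),"z",round(e[2],2),"w",round(s["grip_width"],1))
E
python3 -c "
from m import *
rep()"
```

```text
t 12.1 stand F [ 0.05  0.33 -2.38 -0.02  0.01 -0.  ] x 23.43 y 0.26 z 196.85 w 31.2
```

Emit:
send_rows:
  rows:
    - [[0, 0, 2.5, 0, 0, 0, 1], [0, 0, 2.5, 0, 0, 0, 1], [0, 0, 2.5, 0, 0, 0, 1], [0, 0, 2, 0, 0, 0, 1], [0, 0, 1.5, 0, 0, 0, 1], [0, 0, 1, 0, 0, 0, 1], [0, 0, 1, 0, 0, 0, 1], [0, 0, 0, 0, 0, 0, 1]]

```text
time_s: 13.1
eef_pos: [497.5, 182.2, 183.8]
orientation: [-0.0, 0.573, 0.819, -0.0]
wrist_force: [-0.4, 0.2, -3.1]
grip_width: 31.4
gripper_force: 50.1
```

Emit:
send_rows:
  rows:
    - [[0, 0, 1, 0, 0, 0, 1], [0, 0, 0, 0, 0, 0, 1], [0, 0, 1, 0, 0, 0, 1], [0, 0, 0, 0, 0, 0, 1]]

```text
time_s: 13.6
eef_pos: [497.5, 182.2, 181.8]
orientation: [-0.0, 0.574, 0.819, -0.0]
wrist_force: [0.2, -0.2, -3.0]
grip_width: 31.2
gripper_force: 50.1
```

Emit:
send_rows:
  rows:
    - [[0, 0, 1, 0, 0, 0, 1], [0, 0, 0, 0, 0, 0, 1], [0, 0, 1, 0, 0, 0, 1], [0, 0, 0, 0, 0, 0, 1]]

```text
time_s: 14.1
eef_pos: [497.5, 182.2, 179.8]
orientation: [-0.0, 0.574, 0.819, -0.0]
wrist_force: [-0.1, -0.1, -1.8]
grip_width: 31.7
gripper_force: 50.1
```

Emit:
send_rows:
  rows:
    - [[0, 0, 1, 0, 0, 0, 1], [0, 0, 0, 0, 0, 0, 1], [0, 0, 0, 0, 0, 0, 1]]

```text
time_s: 14.48
eef_pos: [497.6, 182.2, 178.8]
orientation: [-0.0, 0.573, 0.819, 0.0]
wrist_force: [-0.1, -0.0, -2.6]
grip_width: 31.7
gripper_force: 50.1
```

Emit:
send_rows:
  rows:
    - [[0, 0, 1, 0, 0, 0, 1], [0, 0, 0, 0, 0, 0, 1], [0, 0, 0, 0, 0, 0, 1]]

```text
time_s: 14.85
eef_pos: [497.5, 182.2, 177.8]
orientation: [-0.0, 0.574, 0.819, -0.0]
wrist_force: [-0.1, 0.1, -1.7]
grip_width: 31.4
gripper_force: 50.1
```

```bash
python3 -c "
from m import *
rep(4)"
```

```text
t 15.0 stand F [-0.3   0.35 -2.41 -0.   -0.01  0.02] x 23.35 y 0.26 z 177.85 w 31.6
```

Still free (window top at about 155). I'll keep stepping down.

Emit:
send_rows:
  rows:
    - [[0, 0, 1, 0, 0, 0, 1], [0, 0, 0, 0, 0, 0, 1], [0, 0, 0, 0, 0, 0, 1]]

```text
time_s: 15.38
eef_pos: [497.5, 182.2, 176.8]
orientation: [-0.0, 0.574, 0.819, 0.0]
wrist_force: [-0.5, -0.1, -2.1]
grip_width: 31.4
gripper_force: 50.1
```

Emit:
send_rows:
  rows:
    - [[0, 0, 1, 0, 0, 0, 1], [0, 0, 0, 0, 0, 0, 1], [0, 0, 0, 0, 0, 0, 1]]

```text
time_s: 15.75
eef_pos: [497.5, 182.2, 175.8]
orientation: [-0.0, 0.574, 0.819, -0.0]
wrist_force: [-0.3, 0.6, -2.3]
grip_width: 31.3
gripper_force: 50.1
```

Emit:
send_rows:
  rows:
    - [[0, 0, 0.7, 0, 0, 0, 1], [0, 0, 0, 0, 0, 0, 1], [0, 0, 0, 0, 0, 0, 1]]

```text
time_s: 16.12
eef_pos: [497.6, 182.2, 175.1]
orientation: [-0.0, 0.574, 0.819, 0.0]
wrist_force: [0.0, 0.2, -2.3]
grip_width: 31.2
gripper_force: 50.1
```

```bash
python3 -c "
from m import *
rep(4)"
```

```text
t 16.27 stand F [ 0.33  0.43 -2.74  0.03  0.01 -0.01] x 23.35 y 0.27 z 175.14 w 31.9
```

Emit:
send_rows:
  rows:
    - [[0, 0, 0.7, 0, 0, 0, 1], [0, 0, 0, 0, 0, 0, 1], [0, 0, 0, 0, 0, 0, 1]]

```text
time_s: 16.65
eef_pos: [497.5, 182.2, 174.4]
orientation: [-0.0, 0.573, 0.819, -0.0]
wrist_force: [0.1, 0.1, -3.0]
grip_width: 31.2
gripper_force: 50.1
```

Emit:
send_rows:
  rows:
    - [[0, 0, 0.7, 0, 0, 0, 1], [0, 0, 0, 0, 0, 0, 1], [0, 0, 0, 0, 0, 0, 1]]

```text
time_s: 17.02
eef_pos: [497.5, 182.2, 173.7]
orientation: [-0.0, 0.574, 0.819, 0.0]
wrist_force: [-1.3, -0.6, -2.7]
grip_width: 31.0
gripper_force: 50.1
```

Emit:
send_rows:
  rows:
    - [[0, 0, 0.7, 0, 0, 0, 1], [0, 0, 0, 0, 0, 0, 1], [0, 0, 0, 0, 0, 0, 1]]

```text
time_s: 17.4
eef_pos: [497.6, 182.3, 173.4]
orientation: [0.0, 0.573, 0.819, 0.0]
wrist_force: [-1.5, -1.3, 3.9]
grip_width: 31.2
gripper_force: 51.0
```

Emit:
send_rows:
  rows:
    - [[0, 0, 0.7, 0, 0, 0, 1], [0, 0, 0, 0, 0, 0, 1], [0, 0, 0, 0, 0, 0, 1]]

```text
time_s: 17.77
eef_pos: [497.7, 182.3, 173.3]
orientation: [0.0, 0.573, 0.819, 0.0]
wrist_force: [-4.8, -2.3, 10.7]
grip_width: 31.2
gripper_force: 52.1
```

```bash
python3 -c "
from m import *
rep(4)"
```

```text
t 17.93 stand F [-5.220e+00 -5.600e-01  1.089e+01 -5.100e-01  1.140e+00 -1.000e-02] x 23.49 y 0.29 z 173.27 w 31.3
```

The hook is felt at TCP z≈173.4 and takes the weight. I'll ease off to about zero net load, then slide back.

Emit:
send_rows:
  rows:
    - [[0, 0, -0.5, 0, 0, 0, 1], [0, 0, -0.5, 0, 0, 0, 1], [0, 0, 0, 0, 0, 0, 1], [0, 0, 0, 0, 0, 0, 1]]

```text
time_s: 18.42
eef_pos: [497.6, 182.3, 173.4]
orientation: [-0.0, 0.573, 0.819, 0.0]
wrist_force: [-2.7, -1.0, 3.1]
grip_width: 31.2
gripper_force: 50.8
```

```bash
python3 -c "
from m import *
rep(4)"
```

```text
t 18.57 stand F [-2.22  0.41  3.86 -0.14  0.37  0.02] x 23.41 y 0.3 z 173.4 w 31.5
```

Emit:
send_rows:
  rows:
    - [[0, 0, -0.3, 0, 0, 0, 1], [0, -1, 0, 0, 0, 0, 1], [0, -1, 0, 0, 0, 0, 1], [0, -1, 0, 0, 0, 0, 1], [0, 0, 0, 0, 0, 0, 1], [0, 0, 0, 0, 0, 0, 1]]

```text
time_s: 19.32
eef_pos: [494.6, 181.1, 173.5]
orientation: [-0.0, 0.573, 0.819, -0.0]
wrist_force: [-0.3, -0.0, -0.8]
grip_width: 31.3
gripper_force: 50.6
```

```bash
python3 -c "
from m import *
rep(4)"
```

```text
t 19.48 stand F [-0.27  0.35 -0.86  0.   -0.04 -0.02] x 20.17 y 0.26 z 173.54 w 31.5
```

Emit:
send_rows:
  rows:
    - [[0, -1, 0.1, 0, 0, 0, 1], [0, -1, 0, 0, 0, 0, 1], [0, -0.5, 0, 0, 0, 0, 1], [0, 0, 0, 0, 0, 0, 1], [0, 0, 0, 0, 0, 0, 1]]

```text
time_s: 20.1
eef_pos: [492.3, 180.3, 173.5]
orientation: [-0.0, 0.574, 0.819, -0.0]
wrist_force: [0.6, 0.3, -1.8]
grip_width: 31.1
gripper_force: 50.5
```

Emit:
send_rows:
  rows:
    - [[0, -0.5, 0, 0, 0, 0, 1], [0, 0, 0, 0, 0, 0, 1], [0, 0, 0, 0, 0, 0, 1]]

```text
time_s: 20.48
eef_pos: [492.0, 180.2, 173.6]
orientation: [0.0, 0.573, 0.819, 0.0]
wrist_force: [1.3, 0.4, -2.5]
grip_width: 31.3
gripper_force: 50.2
```

Emit:
send_rows:
  rows:
    - [[0, -0.5, 0, 0, 0, 0, 1], [0, 0, 0, 0, 0, 0, 1], [0, 0, 0, 0, 0, 0, 1]]

```text
time_s: 20.85
eef_pos: [491.8, 180.1, 173.6]
orientation: [0.0, 0.573, 0.819, 0.0]
wrist_force: [4.1, 1.2, -4.2]
grip_width: 31.3
gripper_force: 50.1
```

```bash
python3 -c "
from m import *
rep(4)"
```

```text
t 21.0 stand F [ 4.22 -0.11 -4.56  0.45 -1.38  0.12] x 17.18 y 0.25 z 173.63 w 31.5
```

The gauge has met the plate at x≈17.2, but the moment says it touches near the plate's bottom edge and is lifting slightly off the hook. I'll ease off, let it settle on the hook, and regrip in its natural attitude.

Emit:
send_rows:
  rows:
    - [[0, 0.5, 0, 0, 0, 0, 1], [0, 0.5, 0.1, 0, 0, 0, 1], [0, 0, 0, 0, 0, 0, 1], [0, 0, 0, 0, 0, 0, 1]]

```text
time_s: 21.5
eef_pos: [492.1, 180.3, 173.5]
orientation: [-0.0, 0.573, 0.819, -0.0]
wrist_force: [-0.2, -0.6, 0.9]
grip_width: 31.0
gripper_force: 50.8
```

```bash
python3 -c "
from m import *
rep(4);delta((491,180,173),20)"
```

```text
t 21.65 stand F [-0.76 -0.13  1.79 -0.03  0.04  0.04] x 17.55 y 0.3 z 173.47 w 31.4
tcp [492.1 180.3 173.5] tooly 20.01 tilt [-5.e-04 -3.e-04 -1.e+00]
shift [ 0.1 -1.1  0.5]
turn deg [-0.03  0.01  0.01]
```

Emit:
send_rows:
  rows:
    - [[0, 0, 0, 0, 0, 0, 0.1], [0, 0, 0, 0, 0, 0, 0.1], [0, 0, 0, 0, 0, 0, 0.1], [0, 0, 0, 0, 0, 0, 0.1]]

```text
time_s: 22.15
eef_pos: [492.3, 180.3, 173.4]
orientation: [-0.0, 0.574, 0.819, -0.0]
wrist_force: [-0.9, 0.5, -0.1]
grip_width: 38.2
gripper_force: 0.0
```

```bash
python3 -c "
from m import *
rep(4)
p,d=arm.grab_frame('scene');u,v=pix('scene',(495,182,130));cv2.imwrite('pics/c4.png',cv2.resize(p[v-45:v+45,u-45:u+45],(540,540),interpolation=cv2.INTER_CUBIC))"
```

```text
t 22.3 stand F [-0.3   0.26  0.17 -0.02  0.   -0.  ] x 17.83 y 0.27 z 173.42 w 38.4
```

View pics/c4.png

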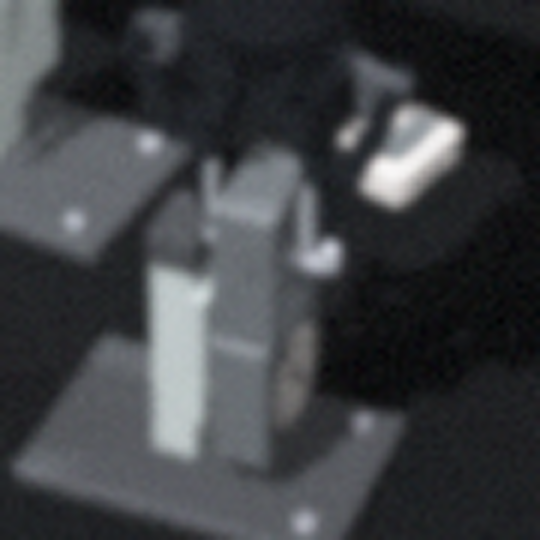

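The gauge hangs on the hook by itself, with the hook tip at (325,255) in front and its back near the plate at (215,380). I'll regrip it and press.

Emit:
send_rows:
  rows:
    - [[0, 0, 0, 0, 0, 0, 0.2], [0, 0, 0, 0, 0, 0, 0.3], [0, 0, 0, 0, 0, 0, 0.5], [0, 0, 0, 0, 0, 0, 0.5], [0, 0, 0, 0, 0, 0, 0.5]]
  newtons: 40

```text
time_s: 22.98
eef_pos: [492.5, 180.4, 173.6]
orientation: [0.0, 0.574, 0.819, 0.0]
wrist_force: [-0.1, 0.7, 2.3]
grip_width: 31.3
gripper_force: 39.6
```

```bash
python3 -c "
from m import *
rep(4)"
```

```text
t 23.12 stand F [-0.11  0.23  2.52 -0.05 -0.04 -0.03] x 17.98 y 0.26 z 173.57 w 31.4
```

Emit:
send_rows:
  rows:
    - [[0, -0.5, 0, 0, 0, 0, 0.5], [0, -0.3, 0, 0, 0, 0, 0.5], [0, 0, 0, 0, 0, 0, 0.5], [0, 0, 0, 0, 0, 0, 0.5]]

```text
time_s: 23.62
eef_pos: [491.9, 180.2, 173.6]
orientation: [0.0, 0.573, 0.819, 0.0]
wrist_force: [3.5, 0.9, 1.7]
grip_width: 31.6
gripper_force: 39.8
```

```bash
python3 -c "
from m import *
rep(4)"
```

```text
t 23.77 stand F [ 3.38 -0.08  2.28  0.25 -0.75 -0.01] x 17.29 y 0.27 z 173.59 w 31.4
```

Emit:
send_rows:
  rows:
    - [[0, -0.3, -0.1, 0, 0, 0, 0.5], [0, 0, 0, 0, 0, 0, 0.5], [0, 0, 0, 0, 0, 0, 0.5]]

```text
time_s: 24.15
eef_pos: [491.6, 180.1, 173.6]
orientation: [0.0, 0.573, 0.819, 0.0]
wrist_force: [4.9, 2.2, 0.6]
grip_width: 31.7
gripper_force: 39.7
```

```bash
python3 -c "
from m import *
rep(5);delta((491,180,173),20)"
```

```text
t 24.35 stand F [ 5.13  0.16  0.7   0.47 -1.29  0.08] x 17.08 y 0.29 z 173.62 w 31.5
tcp [491.7 180.1 173.6] tooly 20.02 tilt [ 8.e-04  4.e-04 -1.e+00]
shift [ 0.1 -0.7  0.6]
turn deg [ 0.05 -0.    0.02]
```

Emit:
send_rows:
  rows:
    - [[0, -0.2, 0, 0, 0, 0, 0.5], [0, -0.2, 0, 0, 0, 0, 0.5], [0, 0, 0, 0, 0, 0, 0.5]]

```text
time_s: 24.72
eef_pos: [491.6, 180.1, 173.7]
orientation: [0.0, 0.573, 0.819, 0.001]
wrist_force: [6.9, 2.2, -1.2]
grip_width: 31.6
gripper_force: 39.7
```

```bash
python3 -c "
from m import *
rep(4)"
```

```text
t 24.88 stand F [ 7.29  0.29 -0.87  0.59 -1.67  0.15] x 17.0 y 0.28 z 173.64 w 31.7
```

Emit:
send_rows:
  rows:
    - [[0, -0.1, 0.1, 0, 0, 0, 0.5], [0, 0, 0, 0, 0, 0, 0.5], [0, 0, 0, 0, 0, 0, 0.5]]

```text
time_s: 25.25
eef_pos: [491.6, 180.1, 173.6]
orientation: [0.0, 0.573, 0.819, 0.001]
wrist_force: [6.4, 1.6, 0.4]
grip_width: 31.1
gripper_force: 39.8
```

```bash
python3 -c "
from m import *
rep(5)"
```

```text
t 25.45 stand F [ 6.87 -0.08 -0.19  0.62 -1.68  0.16] x 17.0 y 0.29 z 173.63 w 31.4
```

Emit:
send_rows:
  rows:
    - [[0, -0.15, 0, 0, 0, 0, 0.5], [0, 0, 0, 0, 0, 0, 0.5], [0, 0, 0, 0, 0, 0, 0.5], [0, 0, 0, 0, 0, 0, 0.5]]

```text
time_s: 25.95
eef_pos: [491.5, 180.1, 173.6]
orientation: [0.0, 0.573, 0.819, 0.001]
wrist_force: [7.0, 2.4, -0.3]
grip_width: 31.6
gripper_force: 39.7
```

```bash
python3 -c "
from m import *
rep(6)"
```

```text
t 26.2 stand F [ 7.44 -0.18 -0.86  0.66 -1.83  0.17] x 16.98 y 0.3 z 173.65 w 31.6
```

Emit:
send_rows:
  rows:
    - [[0, 0, 0, 0, 0, 0, 0.5], [0, 0, 0, 0, 0, 0, 0.5], [0, 0, 0, 0, 0, 0, 0.5], [0, 0, 0, 0, 0, 0, 0.5], [0, 0, 0, 0, 0, 0, 0.5], [0, 0, 0, 0, 0, 0, 0.5]]

```text
time_s: 26.95
eef_pos: [491.5, 180.1, 173.6]
orientation: [0.0, 0.573, 0.819, 0.001]
wrist_force: [8.5, 3.1, -0.1]
grip_width: 31.2
gripper_force: 39.7
```

```bash
python3 -c "
from m import *
rep(6)"
```

```text
t 27.2 stand F [ 7.8  -0.18 -0.79  0.65 -1.82  0.18] x 16.98 y 0.29 z 173.65 w 31.6
```

Emit:
send_rows:
  rows:
    - [[0, 0.1, 0, 0.2, 0, 0, 0.5], [0, 0, 0, 0, 0, 0, 0.5], [0, 0, 0, 0, 0, 0, 0.5], [0, 0, 0, 0, 0, 0, 0.5]]

```text
time_s: 27.7
eef_pos: [491.6, 180.1, 173.6]
orientation: [-0.0, 0.573, 0.819, -0.001]
wrist_force: [6.9, 2.0, -0.7]
grip_width: 31.2
gripper_force: 40.0
```

```bash
python3 -c "
from m import *
rep(5);delta((491,180,173),20)"
```

```text
t 27.9 stand F [ 7.04 -0.36 -1.08  0.73 -2.02  0.23] x 17.05 y 0.3 z 173.63 w 31.7
tcp [491.6 180.1 173.6] tooly 20.03 tilt [-1.4e-03 -3.0e-04 -1.0e+00]
shift [ 0.1 -0.6  0.6]
turn deg [-0.08 -0.01  0.03]
```

The resultant is now at mid-plate (z≈87), which is true flush contact. I'll hold about 8 N here for over a second.

Emit:
send_rows:
  rows:
    - [[0, -0.1, 0.05, 0, 0, 0, 0.5], [0, 0, 0, 0, 0, 0, 0.5], [0, 0, 0, 0, 0, 0, 0.5], [0, 0, 0, 0, 0, 0, 0.5], [0, 0, 0, 0, 0, 0, 0.5], [0, 0, 0, 0, 0, 0, 0.5], [0, 0, 0, 0, 0, 0, 0.5], [0, 0, 0, 0, 0, 0, 0.5]]

```text
time_s: 28.9
eef_pos: [491.6, 180.1, 173.7]
orientation: [-0.0, 0.573, 0.819, -0.0]
wrist_force: [7.4, 2.1, -0.4]
grip_width: 31.2
gripper_force: 40.0
```

```bash
python3 -c "
from m import *
rep(8)"
```

```text
t 29.25 stand F [ 7.12 -0.13 -0.58  0.73 -2.07  0.23] x 17.05 y 0.31 z 173.64 w 31.3
```

Emit:
send_rows:
  rows:
    - [[0, 0.3, 0, 0, 0, 0, 0.5], [0, 0.2, 0, 0, 0, 0, 0.5], [0, 0, 0, 0, 0, 0, 0.5], [0, 0, 0, 0, 0, 0, 0.2], [0, 0, 0, 0, 0, 0, 0], [0, 0, 0, 0, 0, 0, 0], [0, 0, 0, 0, 0, 0, 0]]

```text
time_s: 30.12
eef_pos: [490.8, 179.7, 173.1]
orientation: [-0.001, 0.573, 0.819, -0.002]
wrist_force: [-0.4, -0.2, -0.4]
grip_width: 43.0
gripper_force: 0.0
```

```bash
python3 -c "
from m import *
rep(4)"
```

```text
t 30.27 stand F [ 0.21  0.31  0.06  0.02 -0.01 -0.02] x 16.32 y 0.24 z 173.21 w 42.5
```

Released with no contact. I'll open a little more and rise straight up.

Emit:
send_rows:
  rows:
    - [[0, 0, 0, 0, 0, 0, -0.3], [0, 0, -5, 0, 0, 0, -0.3], [0, 0, -10, 0, 0, 0, -0.3], [0, 0, -20, 0, 0, 0, -0.3], [0, 0, -30, 0, 0, 0, -0.3], [0, 0, -30, 0, 0, 0, -0.3], [0, 0, -20, 0, 0, 0, -0.3], [0, 0, 0, 0, 0, 0, -0.3]]

```text
time_s: 31.28
eef_pos: [492.3, 180.6, 290.4]
orientation: [0.0, 0.573, 0.819, -0.0]
wrist_force: [-0.3, -0.4, -0.8]
grip_width: 55.6
gripper_force: 0.0
```

Run:
```python
from m import *
rep(2)
ay=np.array([-ax[1],ax[0]])
for n in("scene","top"):
    p,d=arm.grab_frame(n);W=world(n,d);P=W[d>0];X=(P[:,:2]-c)@ax;Y=(P[:,:2]-c)@ay;Z=P[:,2]
    m=(X>-15)&(X<45)&(abs(Y)<40)&(Z>170)&(Z<200);r=cv2.minAreaRect(np.c_[X,Y][m].astype(np.float32)) if m.sum()>9 else None
    print(n,m.sum(),r,np.percentile(Z[m],[50,98]) if m.any() else "")
    if n=="scene":
        for lo in range(40,185,20):
            mm=(Z>lo)&(Z<lo+20)&(Y<-22)&(Y>-45)&(X>3)&(X<45);print(lo,mm.sum(),np.percentile(X[mm],[3,97]).round(1) if mm.sum()>4 else "")
        u,v=pix(n,(495,182,130));cv2.imwrite('pics/c5.png',cv2.resize(p[v-50:v+50,u-50:u+50],(600,600),interpolation=cv2.INTER_CUBIC))
    for q in("dial","gauge"):
        for t in arm.spot_point(q,n)[:1]:
            e=np.array(t["xyz"]);print(n,q,np.round([(e[:2]-c)@ax,(e[:2]-c)@ay,e[2]],1))
```

```text
t 31.32 stand F [-0.02  0.25 -0.99  0.01 -0.01 -0.02] x 17.54 y 0.41 z 289.71 w 55.8
scene 217 ((18.904985427856445, -4.191995620727539), (32.636131286621094, 57.3718147277832), 0.5445023775100708) [186.66958626 191.53074462]
40 52 [ 4.5 35.2]
60 60 [ 6.3 36.3]
80 62 [ 4.3 35.1]
100 71 [ 3.7 34.2]
120 60 [ 3.9 34. ]
140 58 [ 5.5 35.1]
160 65 [ 4.7 34.3]
180 44 [ 6.4 32.8]
scene dial [35.3 -3.8 72.2]
top 0 None 
top dial [ -8.3 259.1   1.2]
```

View pics/c5.png

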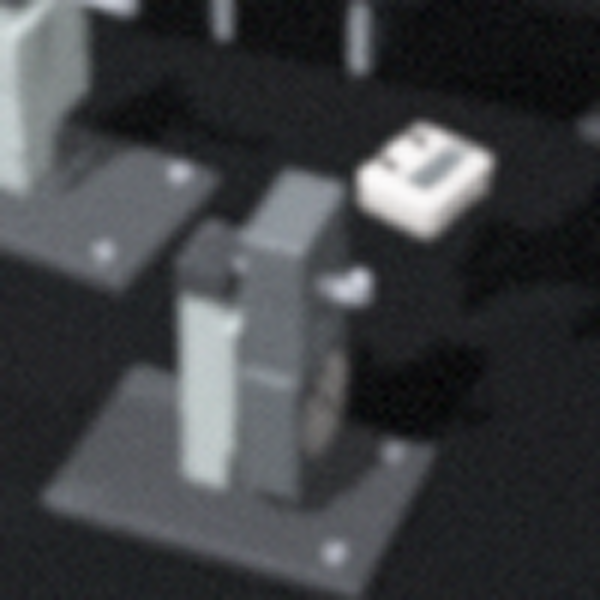

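The gauge hangs vertical at about (270,340) with its back on the plate (240,380), its dial outward (330,400), and the hook tip in front at (350,285). The gripper is clear, so I'm handing in.

```bash
python3 -c "
from cell import arm
print(arm.job_done())"
```

```text
the job is handed in; nothing more can be done
None
```

The gauge is hanging on the hook of the right-most stand, dial outward. It was pressed flush to the rest plate at about 7–8 N for over a second, then released, and I handed the job in at about 31 s; no verdict came back.

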